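# Slide the battery pack home into its charging dock

### The job

Push the blue battery pack across the worktop (it is too wide to grasp) and plug it into the grey charging dock, so that its black plug is in the white socket and the pack's front sits fully home against the dock's face. The socket floats a little sideways in the dock, so find the hole by eye or touch, then seat the pack firmly but gently: feel for the end stop and do not ram the dock. Keep the pack flat on the worktop, leave the other things where they are, and let go of the pack at the end.

Things in the scene. Friction and masses are not known exactly. Their poses are not given: they have to be found in the camera images.
- dock: grey charging dock fixed to the worktop, 140 mm wide (y), 75 mm deep (x), 69 mm tall. Origin on the worktop under the centre of its flat front face (its x = 0 plane); the body extends to +x, so the socket opens to -x and a plug goes in along the dock's +x. Its face takes the pack's front as a rigid end stop. It stands elsewhere and turned otherwise each time but never moves when pushed.
- dock_mid (a point): middle of the opening in the dock's face, 24 mm above the worktop; axes as dock. Flush in this opening a white socket insert, 78 mm wide, 39 mm high, floats sideways: it stands up to 9 mm to either side of the middle. Where it stands is NOT reported (see or feel it). It yields sideways to about 2 N and stays where it is left.
- contacts (a joint): depth in m (0 to 0.014) of the brass contact plate in the socket. The hole in the middle of the insert is 39 mm wide, 25 mm high, 45 mm deep, mouth bevelled left and right by 3 mm over 6 mm. 18 mm inside stands the plate at 0; the plug pushes it back over its last 10 mm (0.010 = home): about 8 N on top of the pack's sliding friction, no spring. Beside the hole a plug is stopped at the face.
- pack: blue battery pack with a grey top, loose and flat on the worktop: a box 90 mm long (x), 104 mm wide (y), 44 mm tall, about 0.5 kg, sliding at 2 to 6 N, with a black plug on its front (+x) face. Origin under the centre of the box: front face at x = +45 mm, back at -45 mm, sides at y = +-52 mm, all flat and upright. It starts askew, its plug tip 40 to 90 mm short of the dock's face.
- plug_tip (a point): centre of the free end of the plug, 73 mm ahead of the pack's origin and 24 mm up; axes as pack. The plug is 36 mm wide, 22 mm high and 28 mm long, its last 5 mm reduced to 34 x 19 mm: 1.5 mm of play on each side in the socket; the bevel draws it in from up to 5 mm off. Lying flat on the worktop it has the right height.
- shoulder (a point): point on the pack's front face at the root of the plug, 45 mm ahead of the pack's origin and 24 mm up; when the pack is home it lies in the plane of the dock's face, beside dock_mid by as much as the insert stands off the middle.
- covered_microscope (a point): point inside a bulky microscope under a pale clear cover, right of the work; fixed, an obstacle to the arm. It fills about x 0.47 to 0.95 and y -0.40 to +0.10 m (its front edge, x 0.47 to 0.60, only y -0.25 to 0.0) up to about 0.4 m. Go round its front or over it when you swing in from the right.
- beaker: small clear glass beaker, 55 mm across, 68 mm tall; origin under its centre; loose; to be left alone
- bottle: amber reagent bottle with a white cap, 60 mm across, 125 mm tall; origin under its centre; loose; to be left alone
- dish_a: lower of two stacked clear petri dishes, 63 mm across, 15 mm tall; origin under its centre; loose; to be left alone
- dish_b: upper of the two stacked petri dishes, 63 mm across, 15 mm tall; origin under its centre; loose; to be left alone
Not all that is in view belongs to the job. There is more than one size of the pack; the one meant has the size given above.

How it is judged:
By the outcome, as a careful person would: the job done as asked, in the order asked, and still so for the second after the job is handed in, with the robot touching nothing.
It also fails if it takes over 72 s, if anything falls off the work surface, if the arm or the gripper's body presses on something with over 40 N, if the wrist force passes 120 N, or if a joint passes its speed limit or range.

### The arm

A 7-joint arm with a two-finger parallel gripper is mounted at the origin on a cart in front of the work surface, level with it; the furniture and walls round the work are solid. World frame = base frame: x ahead of the robot, y to its left, z up, the work surface at z = 0. Lengths are in m, angles in rad, forces in N, time in s.
With the tool pointing down it reaches from about 0.4 to 0.925 m from the base axis. Payload 5.6 kg.
Tool frame: the origin (TCP) lies between the finger pads; the fingertips stand 22 mm ahead of it and the grasp point (between the pads) lies 3 mm ahead of it (robot.tip_extent is the distance from the TCP to the fingertips, in m); z points along the fingers, y is the line along which they close (so a half turn about z gives the same grasp; the last joint's range is limited). The gripper opens to 85 mm and grips with 20 to 120 N. Pads are 22 mm wide; open, the fingers measure 114 mm over their backs; the gripper's body (76 mm by 85 mm) begins 54 mm behind the grasp point. The pads swing forward as they close: fully open they stand 13 mm farther back than shut.
Start: joints at [-1.18, 0.468, -0.012, 1.603, 0.006, 1.071, -0.056], TCP at [0.273, 0.59, 0.253] pointing down, gripper open.
Joint ranges: [-2.53, 2.53], [-0.31, 2.02], [-1.57, 1.55], [0.28, 2.44], [-1.29, 4.43], [0.15, 1.84], [-2.92, 2.92]. Speed limits (rad/s): [2.57, 2.57, 3.14, 3.14, 3.14, 3.14, 3.14].

### API

Orientations are given as a unit quaternion [x, y, z, w].
In Python, from station import telemetry, read_camera, robot, finder gives the robot as it stands. The module is installed in compiled form; this text tells all that it offers.
- The arm moves only by the tool move_arm, never from a script. Its argument "plan" is a list of rows, each a list of 7 numbers: the shift along the tool's x, y, z each as a share of 600 mm, from -1 to 1, then the turn, a rotation vector about the tool's x, y, z each as a share of 360 degrees, from -1 to 1, then the finger opening in mm, from 0 to 85.4. A call has 1 to 12 rows; each row is the pose to reach, as a shift and turn from the pose commanded when the call began, along the tool's axes at that moment, turning the shorter way round; what a row does not reach only later rows make up. A row lasts 1/8 s, in which the tool goes at most 62.5 mm and 10.7 degrees, less where a joint would pass 70% of its speed; a pose out of reach is approached as far as the arm can. A call with a number of a shift or a turn outside -1 to 1 is refused whole. A call with a gripper value outside its range is refused whole. The fingers move at their own pace and stop on an object; the grip force is fixed at half the most. Time passes only in rows, so rows that repeat a pose let the fingers close. It gives the time, the measured TCP pose, the force, the opening and the grip force at its end, in the units of the state.
- telemetry.sense(): the state, without advancing time (a new reading comes with each control period).
- read_camera(name): name is "scene" or "top" or "wrist"; returns a dict with "image" (420x560x3 uint8, blue, green, red), "K" (3x3 intrinsics, pixels), "D" ([k1, k2, p1, p2, k3] as OpenCV has them; the pictures are not rectified), "camera_from_world" (4x4, takes a point from world to camera coordinates). Camera axes: x right, y down, z forward; pixel columns grow to the right and rows downward; lengths in m; the calibration is good to about 2 mm. A picture is of the moment at which its call begins. There is no depth.
- robot.hand_in(): hands the job in; it is judged then, once.
Trained networks look in a picture, given as the dict that the camera call returned (one of the last four; its "shot" number tells which), for a name from the list of things; names that differ only in an ending like _2 or _b are one class to them, and where a whole thing is asked for, a point or a joint stands for the part that bears it (a point fixed in the world has none). Each returns a list of dicts, best first, with "p" (0 to 1); they miss things now and then, are a little off and sometimes report something else, mostly with a low value. They report only what shows in the picture. A call takes as long as a camera call. They do not tell look-alikes from the thing itself.
- finder.find_in(name, picture): "point" ([x, y, z] in m, in world coordinates, good to about 4 mm: the middle of the surface that is visible of it).
- finder.trace(name, picture): "mask" (420x560 bool, what is visible of it).
The state is a dict: "time_s": time; "q": joint angles; "qd": joint speeds; "effort": joint torques, N m; "ee_pos": TCP position; "eef_rot": TCP orientation; "ft_force": force on the tool from outside, world axes, zero at the start; "moment": the same for the moment, N m; "gripper_width": finger opening in m; "gripper_force": force on a finger pad.
Only numpy, scipy, OpenCV 4.12 (cv2) and the standard library are available. Lean on these libraries where they do the work, as an engineer would, in place of code of your own. Each camera call takes 0.05 s, during which the arm holds its last target. There are 200 camera calls.

## Working session

There is one attempt and no reset: what is moved stays moved. The work goes in short steps, Python scripts to look and compute and a tool call to move; the robot and the scene stay as the last step left them, time stands still between calls to the robot, and variables do not carry over. Pictures are saved under pics/ and viewed, at most 13 in all, crops included, and the job is handed in when it is done.

Besides the shell and the picture viewer there is one more tool, called after "Call:" by a JSON object that holds its "method" and its "body", one argument or row to a line. move_arm: Moves the arm, as the interface text tells. Shift numbers are shares of 600 mm and turn numbers shares of 360 degrees, none past 1 either way. Its arguments: {"type":"object","properties":{"plan":{"type":"array"}},"required":["plan"]}

```bash
mkdir -p pics; python3 - <<'E'
from station import telemetry, read_camera, robot, finder
import cv2,numpy as np
s=telemetry.sense();print(s['time_s'],s['ee_pos'],s['eef_rot'],s['ft_force'],robot.tip_extent)
for c in ['scene','top']:
    p=read_camera(c);cv2.imwrite(f'pics/{c}1.png',p['image'])
    print(c,p['K'],p['D'],p['camera_from_world'])
    for n in ['dock','pack','plug_tip','dock_mid','beaker','bottle','dish_a']:
        try:print(n,[(np.round(d['point'],3),round(d['p'],2)) for d in finder.find_in(n,p)[:3]])
        except Exception as e:print(n,e)
E
```

```text
0.0 [0.27309052 0.58929297 0.25234682] [ 2.15260710e-01  9.76556228e-01 -8.63005931e-04 -1.24582714e-04] [0.2345031  0.34995021 0.56741308] 0.022
scene [[447.29941641   0.         275.42726749]
 [  0.         447.29941641 204.83407703]
 [  0.           0.           1.        ]] [0.02999972 0.         0.         0.         0.        ] [[-0.71290251 -0.70122686  0.00713478  0.51566545]
 [-0.41077741  0.4093278  -0.81468563  0.29127554]
 [ 0.56835898 -0.58372223 -0.57985897  1.34881929]
 [ 0.          0.          0.          1.        ]]
dock [(array([0.642, 0.382, 0.044]), 0.7)]
pack [(array([0.476, 0.227, 0.048]), 0.95), (array([0.454, 0.435, 0.029]), 0.83)]
plug_tip [(array([0.474, 0.23 , 0.048]), 0.65), (array([0.458, 0.436, 0.024]), 0.59)]
dock_mid [(array([0.644, 0.386, 0.047]), 0.6)]
beaker [(array([0.479, 0.579, 0.042]), 0.62)]
bottle []
dish_a [(array([ 0.473, -0.237,  0.029]), 0.72), (array([ 0.457, -0.216,  0.014]), 0.45)]
top [[419.91267583   0.         281.92113223]
 [  0.         419.91267583 209.71202064]
 [  0.           0.           1.        ]] [-0.09454087  0.          0.          0.          0.        ] [[-0.04130658 -0.9991402   0.00355221  0.16041441]
 [-0.97810477  0.03971063 -0.20428932  0.61838178]
 [ 0.20397261 -0.01191293 -0.97890411  1.30805177]
 [ 0.          0.          0.          1.        ]]
dock [(array([0.646, 0.311, 0.065]), 0.92)]
pack [(array([0.493, 0.218, 0.045]), 0.81), (array([0.479, 0.41 , 0.029]), 0.73)]
plug_tip [(array([0.478, 0.41 , 0.033]), 0.6), (array([0.497, 0.217, 0.045]), 0.56)]
dock_mid [(array([0.652, 0.309, 0.068]), 0.61)]
beaker [(array([0.484, 0.582, 0.027]), 0.75)]
bottle [(array([0.743, 0.104, 0.098]), 0.59), (array([0.648, 0.31 , 0.066]), 0.19)]
dish_a [(array([ 0.476, -0.241,  0.026]), 0.72)]
```

View pics/scene1.png

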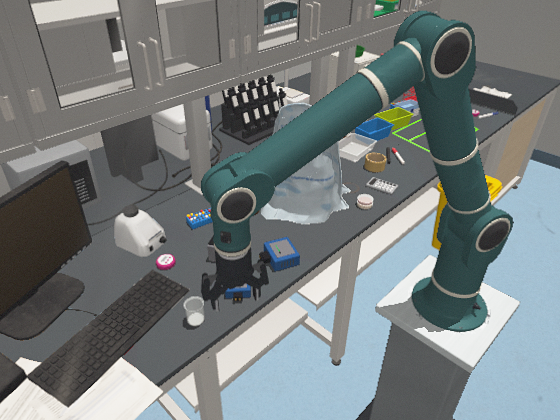

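View pics/top1.png

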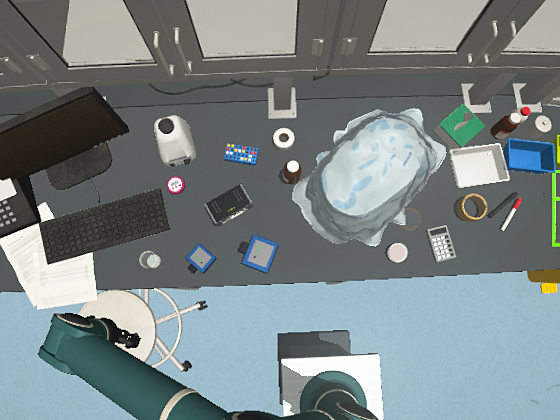

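The top view shows the dock at about (230,205). The large pack is at about (260,253) with its plug at about (244,241), and a smaller look-alike is at (201,258). I'll zoom in and fit poses from the masks.

```bash
cat > h.py <<'E'
from station import telemetry, read_camera, robot, finder
import cv2,numpy as np
from scipy.optimize import minimize
def box(x0,x1,y0,y1,z0,z1): return np.array([[x,y,z] for x in(x0,x1) for y in(y0,y1) for z in(z0,z1)])
PACK=[box(-.045,.045,-.052,.052,0,.044),box(.045,.073,-.018,.018,.013,.035)]
DOCK=[box(0,.075,-.07,.07,0,.069)]
def proj(p,X):
    T=p['camera_from_world']
    return cv2.projectPoints(np.asarray(X,float).reshape(-1,3),cv2.Rodrigues(T[:3,:3])[0],T[:3,3],p['K'],np.array(p['D']))[0][:,0]
def place(v,X):
    c,s=np.cos(v[2]),np.sin(v[2]); X=np.asarray(X,float).reshape(-1,3)
    return X@np.array([[c,s,0],[-s,c,0],[0,0,1]])+[v[0],v[1],0]
def ren(p,v,model,S=4):
    m=np.zeros((420*S,560*S),np.uint8)
    for b in model:
        q=cv2.convexHull((proj(p,place(v,b))*S+S/2).astype(np.float32))
        cv2.fillConvexPoly(m,np.round(q).astype(int),1)
    return cv2.resize(m.astype(np.float32),(560,420),interpolation=cv2.INTER_AREA)
def iou(p,v,model,mask):
    r=ren(p,v,model);return np.minimum(r,mask).sum()/np.maximum(r,mask).sum()
def fit(p,mask,model,xy,yaws):
    best=None
    for y in yaws:
        r=minimize(lambda v:-iou(p,v,model,mask),[*xy,y],method='Nelder-Mead',options=dict(initial_simplex=[[*xy,y],[xy[0]+.02,xy[1],y],[xy[0],xy[1]+.02,y],[*xy,y+.3]],xatol=1e-4,fatol=1e-5))
        if best is None or r.fun<best.fun:best=r
    return best.x,-best.fun
def ray(p,uv,z):
    T=p['camera_from_world'];n=cv2.undistortPoints(np.array([[uv]],float),p['K'],np.array(p['D']))[0,0]
    d=T[:3,:3].T@np.array([*n,1]);c=-T[:3,:3].T@T[:3,3];return c+d*(z-c[2])/d[2]
E
python3 - <<'E'
from h import *
p=read_camera('top')
for n,M,k in [('pack',PACK,2),('dock',DOCK,1)]:
    for d in finder.trace(n,p)[:k]:
        m=d['mask'].astype(np.float32);u=np.argwhere(m).mean(0)[::-1];xy=ray(p,u,.03)[:2]
        v,s=fit(p,m,M,xy,np.arange(-2.5,3.5,.78 if n=='pack' else .78));print(n,d['p'],m.sum(),u,np.round(v,4),round(s,3))
        im=p['image']
        np.save(f'{n}_{int(u[0])}.npy',v)
im=cv2.resize(p['image'][160:290,170:310],None,fx=5,fy=4.6,interpolation=cv2.INTER_CUBIC)
cv2.imwrite('pics/crop1.png',im)
E
```

```text
pack 0.98 960.0 [258.0375     252.76354167] [0.4896 0.2149 1.1609] 0.926
pack 0.84 540.0 [199.82592593 258.94074074] [0.4773 0.4099 0.9239] 0.515
dock 0.6 1088.0 [228.49080882 204.39797794] [ 0.689   0.3302 -2.6458] 0.935
```

View pics/crop1.png

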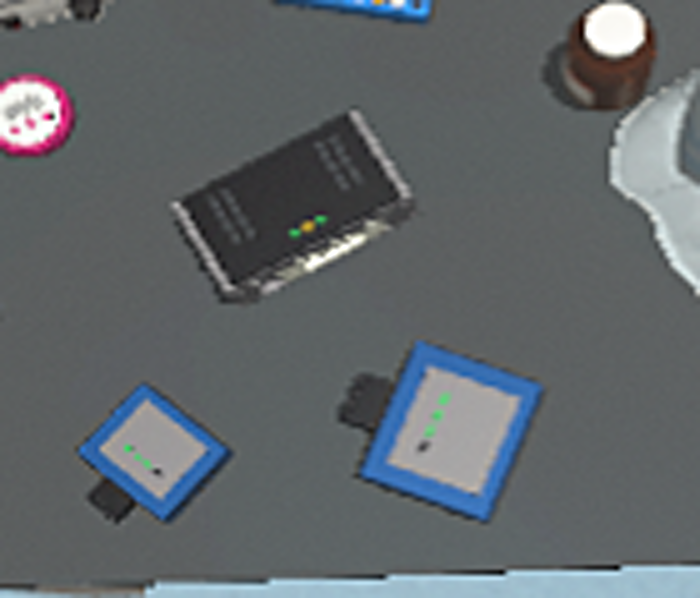

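```bash
cat >> h.py <<'E'
from scipy.spatial.transform import Rotation as R
def plan(x,y,z,yaw_y,flat=True):
    s=telemetry.sense();A=R.from_quat(s['eef_rot']);d=A.inv().apply(np.array([x,y,z])-s['ee_pos'])
    c,n=np.cos(yaw_y),np.sin(yaw_y)
    B=R.from_matrix(np.array([[-n,c,0],[c,n,0],[0,0,-1.]]).T if 0 else np.column_stack([[n,-c,0],[c,n,0],[0,0,-1]]))
    rv=(A.inv()*B).as_rotvec()
    print('shift',np.round(d/.6,4),'turn',np.round(rv/2/np.pi,4),'mm',np.round(np.linalg.norm(d)*1000,1),'deg',np.degrees(np.linalg.norm(rv)).round(1))
def st():
    s=telemetry.sense();A=R.from_quat(s['eef_rot']).as_matrix();print('t',s['time_s'],'pos',s['ee_pos'].round(4) if hasattr(s['ee_pos'],'round') else s['ee_pos'],'yawy',np.arctan2(A[1,1],A[0,1]).round(4),'F',np.round(s['ft_force'],2),'q',np.round(s['q'],2),'w',s['gripper_width'])
E
python3 - <<'E'
from h import *
st();plan(.43,.14,.30,.496+np.pi/2)
p=read_camera('top')
# table front edge
for u in(220,300): print(ray(p,(u,283),0))
d=[.623,.2945,.496]
# refine dock with flipped
m=finder.trace('dock',p)[0]['mask'].astype(np.float32);print(fit(p,m,DOCK,d[:2],[d[2]]))
E
```

```text
t 0.95 pos [0.2732 0.5898 0.2533] yawy 1.1369 F [ 0.1  -0.14 -0.02] q [-1.18  0.47 -0.01  1.6   0.01  1.07 -0.06] w 0.08552693772839438Traceback (most recent call last):
  File "<stdin>", line 2, in <module>
  File "h.py", line 34, in plan
    B=R.from_matrix(np.array([[-n,c,0],[c,n,0],[0,0,-1.]]).T if 0 else np.column_stack([[n,-c,0],[c,n,0],[0,0,-1]]))
  File "scipy/spatial/transform/_rotation.pyx", line 1143, in scipy.spatial.transform._rotation.Rotation.from_matrix
ValueError: Non-positive determinant (left-handed or null coordinate frame) in rotation matrix 0: [[ 0.87949324 -0.47591138  0.        ]
 [ 0.47591138  0.87949324  0.        ]
 [ 0.          0.         -1.        ]].
```

```bash
python3 - <<'E'
s=open('h.py').read()
s=s.replace("np.array([[-n,c,0],[c,n,0],[0,0,-1.]]).T if 0 else np.column_stack([[n,-c,0],[c,n,0],[0,0,-1]])","np.column_stack([[-n,c,0],[c,n,0],[0,0,-1.]])")
open('h.py','w').write(s)
E
python3 - <<'E'
from h import *
plan(.43,.14,.30,.496+np.pi/2)
p=read_camera('top')
for u in(220,300): print(ray(p,(u,283),0))
d=[.623,.2945,.496]
m=finder.trace('dock',p)[0]['mask'].astype(np.float32);print(fit(p,m,DOCK,d[:2],[d[2]]))
E
```

```text
shift [-0.5522 -0.5704 -0.0779] turn [ 0.     0.    -0.148] mm 478.6 deg 53.3
[0.39802702 0.34954284 0.        ]
[0.38756444 0.08461738 0.        ]
(array([0.62321012, 0.29258681, 0.49919401]), np.float64(0.9393179416656494))
```

Call:
{"method": "move_arm", "body": {
  "plan": [
    [-0.069, -0.0713, -0.0779, 0, 0, -0.0185, 76],
    [-0.138, -0.1426, -0.0779, 0, 0, -0.037, 76],
    [-0.207, -0.214, -0.0779, 0, 0, -0.0555, 76],
    [-0.276, -0.285, -0.0779, 0, 0, -0.074, 76],
    [-0.345, -0.3565, -0.0779, 0, 0, -0.0925, 76],
    [-0.414, -0.428, -0.0779, 0, 0, -0.111, 76],
    [-0.483, -0.499, -0.0779, 0, 0, -0.1295, 76],
    [-0.5522, -0.5704, -0.0779, 0, 0, -0.148, 76],
    [-0.5522, -0.5704, -0.0779, 0, 0, -0.148, 76],
    [-0.5522, -0.5704, -0.0779, 0, 0, -0.148, 76]
  ]
}}

```text
time_s: 2.3
ee_pos: [0.4298, 0.1406, 0.3002]
eef_rot: [-0.245, 0.969, 0.0, 0.0]
ft_force: [-0.2, 0.8, 0.4]
gripper_width: 0.0759
gripper_force: 0.0
```

```bash
python3 - <<'E'
from h import *
st()
for c in['top','wrist']:
  p=read_camera(c);cv2.imwrite(f'pics/{c}2.png',p['image'])
  for n,M,g in[('dock',DOCK,[.6232,.2926,.499]),('pack',PACK,[.4896,.2149,1.161])]:
    for d in finder.trace(n,p)[:2]:
      print(c,n,d['p'],d['mask'].sum(),[x.round(4) if hasattr(x,'round') else x for x in fit(p,d['mask'].astype(np.float32),M,g[:2],[g[2]])])
E
```

```text
t 2.3 pos [0.4298 0.1406 0.3002] yawy 2.0662 F [-0.15  0.8   0.38] q [-0.52  0.07  0.13  2.02 -0.01  1.05  1.69] w 0.07594513673346955
top dock 0.59 1103 [array([0.6235, 0.2946, 0.519 ]), np.float64(0.9347)]
top pack 0.56 622 [array([0.4896, 0.2149, 1.161 ]), np.float64(0.0)]
wrist dock 0.58 4333 [array([0.6153, 0.2907, 0.4398]), np.float64(0.6721)]
wrist pack 0.63 2365 [array([0.4896, 0.2149, 1.161 ]), np.float64(0.0)]
```

View pics/wrist2.png

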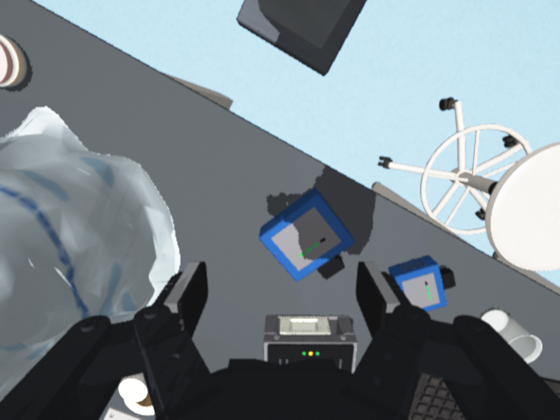

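```bash
python3 - <<'E'
from h import *
p=read_camera('wrist');T=p['camera_from_world'];print('cam',(-T[:3,:3].T@T[:3,3]).round(3),'axis',T[2,:3].round(3))
im=cv2.resize(p['image'][295:375,255:365],None,fx=7,fy=7,interpolation=cv2.INTER_CUBIC)
v=[.6232,.2935,.505]
for X in[[0,-.07,0],[0,.07,0],[0,-.07,.069],[0,.07,.069],[0,-.039,.0435],[0,.039,.0435],[0,-.039,.0045],[0,.039,.0045]]:
  q=proj(p,place(v,X))[0];print(X,q.round(1));cv2.circle(im,tuple(int(a) for a in (q-[255,295]+.5)*7),4,(0,0,255),1)
cv2.imwrite('pics/c3.png',im)
E
```

```text
cam [0.36  0.102 0.42 ] axis [ 0.27   0.148 -0.951]
[0, -0.07, 0] [264.7 315.7]
[0, 0.07, 0] [347.9 315.1]
[0, -0.07, 0.069] [262.2 346.3]
[0, 0.07, 0.069] [358.  345.6]
[0, -0.039, 0.0435] [283.3 333.8]
[0, 0.039, 0.0435] [333.9 333.5]
[0, -0.039, 0.0045] [283.1 317.3]
[0, 0.039, 0.0045] [329.9 317. ]
```

View pics/c3.png

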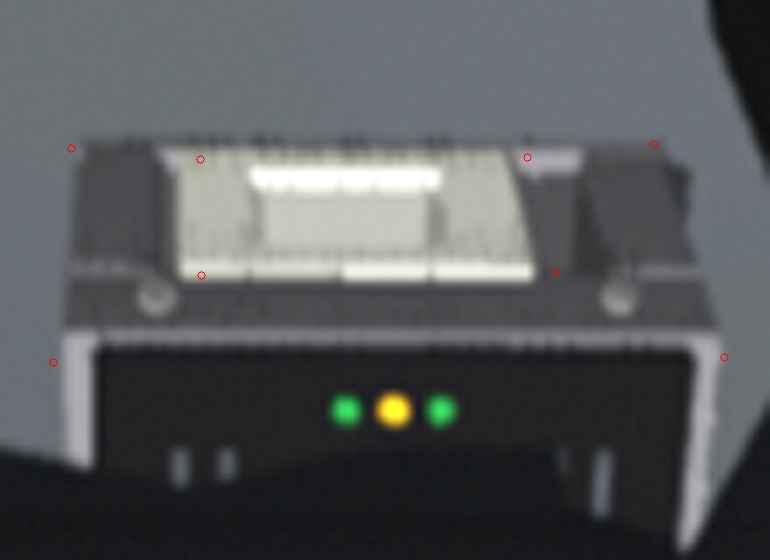

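The wrist view shows the dock face at crop rows 145 to 332. The white insert spans crop columns 178 to 533 at its top edge, where a centred one would span 201 to 555, so the insert stands about 5 to 6 mm to the dock's −y. Next I'll fit the pack by colour in the same camera.

```bash
cat >> h.py <<'E'
def packfit(p,g,name=None):
    # blue body silhouette near guess g
    q=proj(p,place(g,PACK[0]));lo=q.min(0)-25;hi=q.max(0)+25
    h=cv2.cvtColor(p['image'],cv2.COLOR_BGR2HSV);m=cv2.inRange(h,(100,130,40),(125,255,255))
    k=np.zeros_like(m);a,b=np.maximum(lo,0).astype(int),hi.astype(int);k[a[1]:b[1],a[0]:b[0]]=1;m=m*k
    n,l,s,_=cv2.connectedComponentsWithStats(m);i=1+np.argmax(s[1:,4])
    hull=cv2.convexHull(np.argwhere(l==i)[:,::-1].astype(np.int32));M=np.zeros((420,560),np.uint8);cv2.fillConvexPoly(M,hull,1)
    return fit(p,M.astype(np.float32),PACK[:1],g[:2],[g[2]])
INS=np.array([.6256,.2891]);YAW=.497
def rel(v):
    d=np.array(v[:2])-INS;c,s=np.cos(YAW),np.sin(YAW)
    return 'along %.1f mm  lat %.1f mm  dyaw %.2f deg'%((d[0]*c+d[1]*s)*1e3,(-d[0]*s+d[1]*c)*1e3,np.degrees(v[2]-YAW))
E
python3 - <<'E'
from h import *
for c in('wrist','top'):
  p=read_camera(c);v,s=packfit(p,[.4896,.2149,1.161]);print(c,v.round(4),round(s,3),rel(v))
plan(.433,.118,.029,.497+np.pi/2)
E
```

```text
wrist [0.4887 0.2134 1.1597] 0.965 along -156.5 mm  lat -1.3 mm  dyaw 37.97 deg
top [0.4896 0.2149 1.161 ] 0.562 along -154.9 mm  lat -0.4 mm  dyaw 38.04 deg
shift [ 0.0132 -0.0353  0.4516] turn [-0. -0. -0.] mm 271.9 deg 0.0
```

```bash
python3 - <<'E'
from h import *
plan(.444,.115,.029,.497+np.pi/2)
plan(.444+.02,.115+.046,.029,.497+np.pi/2)
E
```

```text
shift [-0.0006 -0.0485  0.4516] turn [-0. -0. -0.] mm 272.5 deg 0.0
shift [-0.0664  0.003   0.4516] turn [-0. -0. -0.] mm 273.9 deg 0.0
```

Call:
{"method": "move_arm", "body": {
  "plan": [
    [0, -0.048, 0.09, 0, 0, 0, 76],
    [0, -0.048, 0.18, 0, 0, 0, 76],
    [0, -0.048, 0.27, 0, 0, 0, 76],
    [0, -0.048, 0.34, 0, 0, 0, 76],
    [0, -0.048, 0.4, 0, 0, 0, 76],
    [0, -0.048, 0.44, 0, 0, 0, 76],
    [0, -0.048, 0.451, 0, 0, 0, 76],
    [0, -0.048, 0.451, 0, 0, 0, 76],
    [-0.022, -0.031, 0.451, 0, 0, 0, 76],
    [-0.044, -0.014, 0.451, 0, 0, 0, 76],
    [-0.066, 0.003, 0.451, 0, 0, 0, 76],
    [-0.066, 0.003, 0.451, 0, 0, 0, 76]
  ]
}}

```text
time_s: 4.25
ee_pos: [0.4648, 0.1629, 0.0299]
eef_rot: [-0.247, 0.969, 0.0, 0.001]
ft_force: [0.6, -0.2, -0.2]
gripper_width: 0.076
gripper_force: 0.0
```

```bash
python3 - <<'E'
from h import *
st()
for c in('wrist','top'):
  p=read_camera(c);cv2.imwrite(f'pics/{c}4.png',p['image']);v,s=packfit(p,[.4937,.2244,.95]);print(c,v.round(4),round(s,3),rel(v))
E
```

```text
t 4.25 pos [0.4648 0.1629 0.0299] yawy 2.0697 F [ 0.65 -0.18 -0.24] q [-0.5   0.57  0.11  2.12 -0.14  0.46  1.79] w 0.07597714415858521
wrist [0.5264 0.2106 0.9341] 0.355 along -124.6 mm  lat -21.7 mm  dyaw 25.04 deg
top [0.5044 0.2301 0.925 ] 0.684 along -134.6 mm  lat 5.9 mm  dyaw 24.52 deg
```

View pics/wrist4.png

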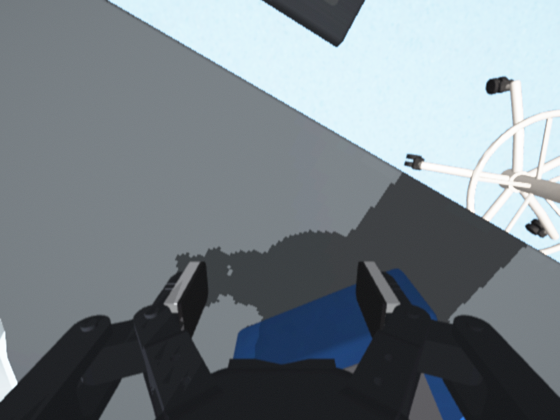

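The pack has turned to about 24° off the dock's axis and sits slightly to the +y side. I'll back off, look from above, and push its left side near the front to finish the turn.

Call:
{"method": "move_arm", "body": {
  "plan": [
    [0.025, 0, 0, 0, 0, 0, 76],
    [0.05, 0, 0, 0, 0, 0, 76],
    [0.05, 0, -0.09, 0, 0, 0, 40],
    [0.05, 0, -0.19, 0, 0, 0, 0],
    [0.05, 0, -0.29, 0, 0, 0, 0],
    [0.05, 0, -0.39, 0, 0, 0, 0],
    [0.05, 0, -0.45, 0, 0, 0, 0],
    [0.05, 0, -0.45, 0, 0, 0, 0],
    [0.05, 0, -0.45, 0, 0, 0, 0]
  ]
}}

```text
time_s: 5.48
ee_pos: [0.4364, 0.1454, 0.2984]
eef_rot: [-0.245, 0.969, -0.0, -0.001]
ft_force: [0.3, -0.1, 0.0]
gripper_width: 0.0001
gripper_force: 0.0
```

```bash
cat >> h.py <<'E'
def look(g,nm=None):
    p=read_camera('wrist');v,s=packfit(p,g);print('wrist',v.round(4),round(s,3),rel(v))
    if nm:
        im=p['image'].copy()
        for b in PACK: cv2.polylines(im,[cv2.convexHull(proj(p,place(v,b)).astype(np.float32)).astype(int)],True,(0,0,255))
        cv2.imwrite(f'pics/{nm}.png',im)
    return v
def pk(v,x,y): return place(v,[x,y,0])[0][:2]
E
python3 - <<'E'
from h import *
st();v=look([.504,.23,.925],'w5');p=read_camera('top');print(packfit(p,v))
for x,y in[(.035,.085),(.035,.052+.0145),(.035,.03)]:
  a=pk(v,x,y);print(a);plan(a[0],a[1],.029,YAW+np.pi/2)
E
```

```text
t 5.475 pos [0.4364 0.1454 0.2984] yawy 2.0663 F [ 0.27 -0.07  0.03] q [-0.58  0.09  0.2   2.01 -0.02  1.05  1.69] w 9.577508611239877e-05
wrist [0.502  0.2278 0.952 ] 0.879 along -137.9 mm  lat 5.0 mm  dyaw 26.07 deg
(array([0.50394811, 0.22899658, 0.91951671]), np.float64(0.6951972246170044))
[0.45307876 0.30558105]
shift [-0.1526  0.2214  0.4477] turn [ 0.     -0.0005 -0.0002] mm 313.3 deg 0.2
[0.46814804 0.29484946]
shift [-0.1662  0.1937  0.4476] turn [ 0.     -0.0005 -0.0002] mm 309.2 deg 0.2
[0.49787932 0.27367634]
shift [-0.193   0.1391  0.4475] turn [ 0.     -0.0005 -0.0002] mm 304.1 deg 0.2
```

View pics/w5.png

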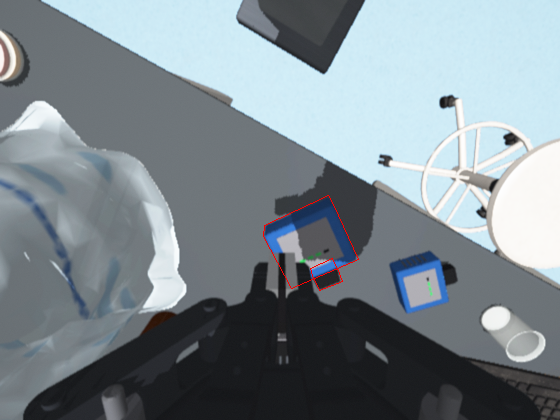

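```bash
python3 - <<'E'
from h import *
v=[.503,.2285,.93]
for x,y in[(.035,.095),(.035,.070),(.035,.056)]:
  a=pk(v,x,y);print(a);plan(a[0],a[1],.029,YAW+np.pi/2)
E
```

```text
[0.44777029 0.31335093]
shift [-0.151   0.237   0.4477] turn [ 0.     -0.0005 -0.0002] mm 317.1 deg 0.2
[0.46781079 0.29840508]
shift [-0.1685  0.1992  0.4476] turn [ 0.     -0.0005 -0.0002] mm 310.9 deg 0.2
[0.47903347 0.2900354 ]
shift [-0.1783  0.178   0.4476] turn [ 0.     -0.0005 -0.0002] mm 308.2 deg 0.2
```

Call:
{"method": "move_arm", "body": {
  "plan": [
    [-0.05, 0.08, 0.04, 0, 0, 0, 0],
    [-0.1, 0.16, 0.1, 0, 0, 0, 0],
    [-0.151, 0.237, 0.18, 0, 0, 0, 0],
    [-0.151, 0.237, 0.26, 0, 0, 0, 0],
    [-0.151, 0.237, 0.34, 0, 0, 0, 0],
    [-0.151, 0.237, 0.41, 0, 0, 0, 0],
    [-0.151, 0.237, 0.447, 0, 0, 0, 0],
    [-0.151, 0.237, 0.447, 0, 0, 0, 0],
    [-0.16, 0.218, 0.447, 0, 0, 0, 0],
    [-0.168, 0.2, 0.447, 0, 0, 0, 0],
    [-0.173, 0.189, 0.447, 0, 0, 0, 0],
    [-0.178, 0.178, 0.447, 0, 0, 0, 0]
  ]
}}

```text
time_s: 7.08
ee_pos: [0.4811, 0.2924, 0.0323]
eef_rot: [-0.246, 0.969, 0.001, 0.001]
ft_force: [-2.2, 5.2, 4.0]
gripper_width: 0.0001
gripper_force: 2.7
```

```bash
python3 - <<'E'
from h import *
st();p=read_camera('top')
v,s=packfit(p,[.505,.226,.8]);print(v,s,rel(v))
im=p['image'].copy()
for b in PACK: cv2.polylines(im,[cv2.convexHull(proj(p,place(v,b)).astype(np.float32)).astype(int)],True,(0,0,255))
cv2.imwrite('pics/t6.png',cv2.resize(im[150:300,150:350],None,fx=4,fy=4))
E
```

```text
t 7.075 pos [0.4811 0.2924 0.0323] yawy 2.0677 F [-2.18  5.24  4.02] q [-0.66  0.64  0.07  1.95 -0.08  0.56  1.53] w 8.087244188780127e-05
[0.50709793 0.21932121 0.85236496] 0.8318148255348206 along -137.4 mm  lat -4.8 mm  dyaw 20.36 deg
```

View pics/t6.png

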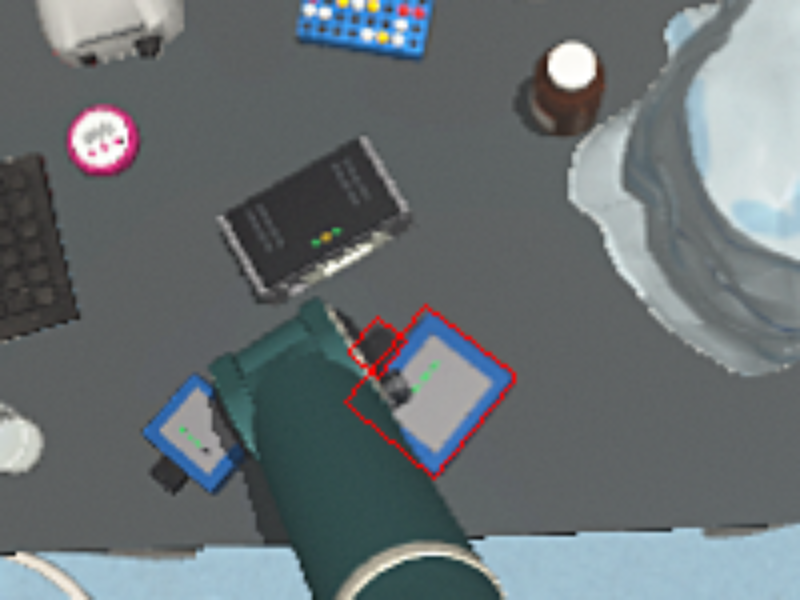

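```bash
python3 - <<'E'
from h import *
plan(.43,.14,.30,YAW+np.pi/2)
E
```

```text
shift [ 0.1953 -0.1804 -0.4469] turn [ 0.0002  0.0005 -0.0002] mm 312.0 deg 0.2
```

Call:
{"method": "move_arm", "body": {
  "plan": [
    [0.017, 0.038, 0, 0, 0, 0, 0],
    [0.017, 0.038, -0.1, 0, 0, 0, 0],
    [0.017, 0.038, -0.2, 0, 0, 0, 20],
    [0.017, 0.038, -0.3, 0, 0, 0, 76],
    [0.06, -0.04, -0.37, 0, 0, 0, 76],
    [0.13, -0.11, -0.42, 0, 0, 0, 76],
    [0.195, -0.18, -0.447, 0, 0, 0, 76],
    [0.195, -0.18, -0.447, 0, 0, 0, 76],
    [0.195, -0.18, -0.447, 0, 0, 0, 76]
  ]
}}

```text
time_s: 8.25
ee_pos: [0.4293, 0.1399, 0.2999]
eef_rot: [-0.245, 0.97, 0.0, 0.001]
ft_force: [-0.0, 1.1, 0.4]
gripper_width: 0.0761
gripper_force: 0.0
```

```bash
python3 - <<'E'
from h import *
st();v=look([.507,.22,.85],'w7');p=read_camera('top');w,s=packfit(p,v);print(w,s,rel(w))
E
```

```text
t 8.25 pos [0.4293 0.1399 0.2999] yawy 2.0656 F [-0.03  1.11  0.39] q [-0.56  0.07  0.18  2.02 -0.01  1.05  1.69] w 0.07605902959705453
wrist [0.5075 0.2194 0.8477] 0.964 along -137.1 mm  lat -4.9 mm  dyaw 20.10 deg
[0.5094135  0.22110979 0.87029195] 0.7660189867019653 along -134.5 mm  lat -4.4 mm  dyaw 21.39 deg
```

```bash
python3 - <<'E'
from h import *
v=np.array([.5075,.2194,.8477])
for x in(-.085,-.058):
  a=pk(v,x,0);plan(a[0],a[1],.029,v[2]+np.pi/2)
I=pk(v,0,-.08)
for th in np.radians([5,10,15,20.1]):
  w=v.copy();w[2]=v[2]-th;c=I+.08*np.array([-np.sin(w[2]),np.cos(w[2])]);w[:2]=c
  a=pk(w,-.056,0);print(rel(w));plan(a[0],a[1],.029,w[2]+np.pi/2)
E
```

```text
shift [-0.0441  0.0036  0.4501] turn [ 0.     -0.0001 -0.0557] mm 271.3 deg 20.1
shift [-0.0864  0.0191  0.45  ] turn [ 0.     -0.0001 -0.0557] mm 275.2 deg 20.1
along -130.4 mm  lat -2.8 mm  dyaw 15.09 deg
shift [-0.0981  0.0315  0.45  ] turn [ 0.     -0.0001 -0.0418] mm 277.0 deg 15.1
along -123.6 mm  lat -1.3 mm  dyaw 10.09 deg
shift [-0.1077  0.042   0.45  ] turn [ 0.     -0.0001 -0.0279] mm 278.8 deg 10.1
along -116.7 mm  lat -0.4 mm  dyaw 5.09 deg
shift [-0.1182  0.0516  0.45  ] turn [ 0.     -0.0001 -0.0141] mm 280.9 deg 5.1
along -109.6 mm  lat -0.1 mm  dyaw -0.01 deg
shift [-0.1297  0.0604  0.45  ] turn [ 0.     -0.0001  0.0001] mm 283.3 deg 0.0
```

Call:
{"method": "move_arm", "body": {
  "plan": [
    [-0.02, 0.002, 0.1, 0, 0, -0.028, 76],
    [-0.044, 0.004, 0.2, 0, 0, -0.0557, 76],
    [-0.044, 0.004, 0.3, 0, 0, -0.0557, 76],
    [-0.044, 0.004, 0.39, 0, 0, -0.0557, 76],
    [-0.044, 0.004, 0.44, 0, 0, -0.0557, 76],
    [-0.044, 0.004, 0.45, 0, 0, -0.0557, 76],
    [-0.07, 0.013, 0.45, 0, 0, -0.0557, 76],
    [-0.086, 0.019, 0.45, 0, 0, -0.0557, 76],
    [-0.098, 0.0315, 0.45, 0, 0, -0.0418, 76],
    [-0.108, 0.042, 0.45, 0, 0, -0.0279, 76],
    [-0.118, 0.0516, 0.45, 0, 0, -0.0141, 76],
    [-0.13, 0.0604, 0.45, 0, 0, 0, 76]
  ]
}}

```text
time_s: 9.85
ee_pos: [0.4796, 0.2096, 0.0307]
eef_rot: [-0.245, 0.97, 0.0, -0.001]
ft_force: [-3.9, -3.2, 3.0]
gripper_width: 0.076
gripper_force: 2.5
```

```bash
python3 - <<'E'
from h import *
st();p=read_camera('top')
v,s=packfit(p,[.529,.237,.497]);print(v,s,rel(v))
for d in finder.trace('pack',p)[:2]: 
  w,s=fit(p,d['mask'].astype(np.float32),PACK,v[:2],[v[2]]);print(d['p'],w,s,rel(w))
im=p['image'].copy()
for b in PACK: cv2.polylines(im,[cv2.convexHull(proj(p,place(v,b)).astype(np.float32)).astype(int)],True,(0,0,255))
cv2.imwrite('pics/t8.png',cv2.resize(im[150:300,150:350],None,fx=4,fy=4))
E
```

```text
t 9.85 pos [0.4796 0.2096 0.0307] yawy 2.0649 F [-3.89 -3.24  2.99] q [-0.64  0.61  0.2   2.05 -0.24  0.51  1.8 ] w 0.07601574035219183
[0.5512101  0.22376988 0.32978066] 0.10526315867900848 along -96.5 mm  lat -22.0 mm  dyaw -9.58 deg
0.97 [0.5512101  0.22376988 0.32978066] 0.0 along -96.5 mm  lat -22.0 mm  dyaw -9.58 deg
0.54 [0.55168474 0.24121874 0.38959634] 0.14189104735851288 along -87.8 mm  lat -6.8 mm  dyaw -6.15 deg
```

View pics/t8.png

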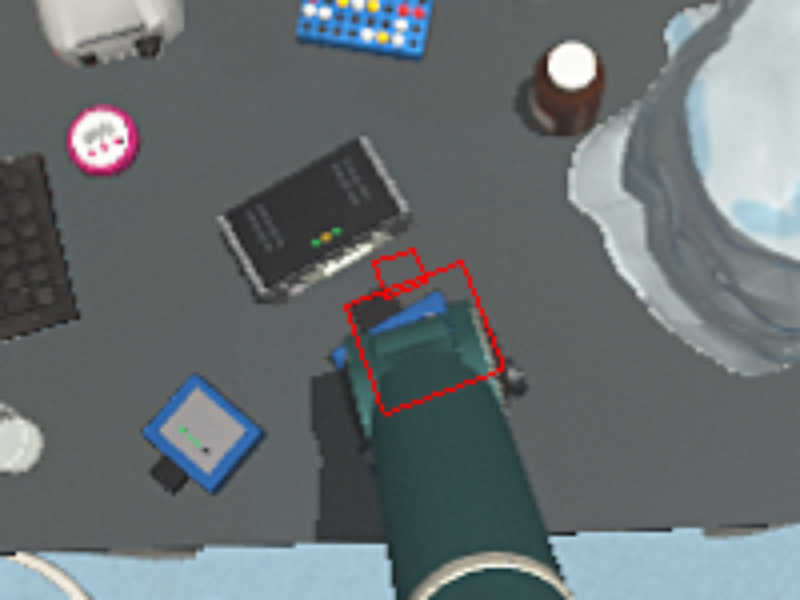

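The arm hides most of the pack. Its front edge, about (335,355) to (445,300), runs roughly parallel to the dock face. I'll back off and measure.

Call:
{"method": "move_arm", "body": {
  "plan": [
    [0.03, 0, 0, 0, 0, 0, 76],
    [0.06, 0, 0, 0, 0, 0, 76],
    [0.08, 0, -0.1, 0, 0, 0, 76],
    [0.09, 0, -0.2, 0, 0, 0, 76],
    [0.09, 0, -0.3, 0, 0, 0, 76],
    [0.09, 0, -0.4, 0, 0, 0, 76],
    [0.09, 0, -0.45, 0, 0, 0, 76],
    [0.09, 0, -0.45, 0, 0, 0, 76]
  ]
}}

```text
time_s: 10.95
ee_pos: [0.4348, 0.1845, 0.3032]
eef_rot: [-0.246, 0.969, 0.002, 0.004]
ft_force: [0.4, -0.3, -0.4]
gripper_width: 0.0761
gripper_force: 0.0
```

```bash
python3 - <<'E'
from h import *
st();v=look([.529,.237,.497],'w9')
p=read_camera('wrist');c=p['image'];im=c[255:385,235:375]
np.save('crop.npy',c)
q=[proj(p,place([.6232,.2935,.497],X))[0].round(1) for X in([0,-.044,.0435],[0,.034,.0435])];print(q)
im=cv2.resize(cv2.imread('pics/w9.png')[255:385,235:375],None,fx=4.5,fy=4.5,interpolation=cv2.INTER_CUBIC);cv2.imwrite('pics/w9c.png',im)
E
```

```text
t 10.95 pos [0.4348 0.1845 0.3032] yawy 2.0685 F [ 0.44 -0.33 -0.4 ] q [-0.78  0.1   0.33  1.99 -0.04  1.05  1.64] w 0.0761043438115712
wrist [0.5312 0.2382 0.4975] 0.951 along -107.2 mm  lat 0.2 mm  dyaw 0.03 deg
[array([256.5, 319. ]), array([307.7, 319. ])]
```

View pics/w9c.png

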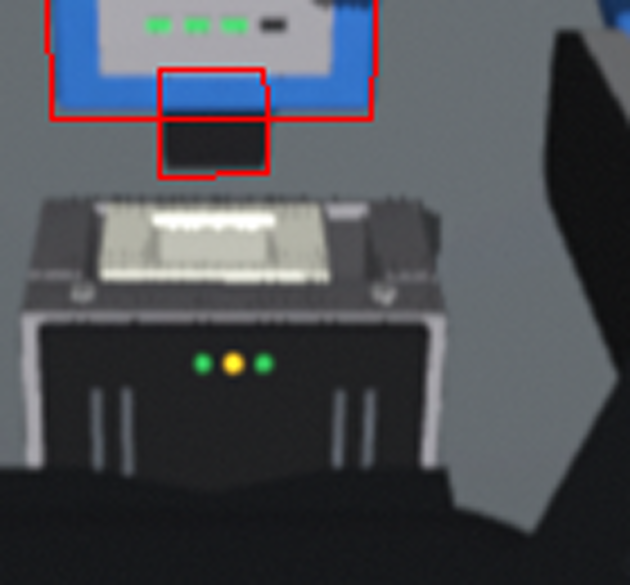

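The pack is aligned: plug centre at crop x≈215, hole and insert centre at x≈214, and the front edge parallel to the dock face. Now I'll push straight in.

```bash
python3 - <<'E'
from h import *
for a in(-.2,-.165,-.14):
  x,y=INS+a*np.array([np.cos(YAW),np.sin(YAW)]);print(a,x,y);plan(x,y,.029,YAW+np.pi/2)
E
```

```text
-0.2 0.44979662255395914 0.19374187250913083
shift [-0.032   0.0014  0.4513] turn [0.     0.0002 0.    ] mm 271.5 deg 0.1
-0.165 0.48056221360701623 0.21042954482003295
shift [-0.0904  0.0014  0.4514] turn [0.     0.0002 0.    ] mm 276.2 deg 0.1
-0.14 0.5025376357877713 0.22234931075639158
shift [-0.132   0.0013  0.4514] turn [0.     0.0002 0.    ] mm 282.2 deg 0.1
```

Call:
{"method": "move_arm", "body": {
  "plan": [
    [-0.01, 0.001, 0.1, 0, 0, 0, 76],
    [-0.02, 0.001, 0.2, 0, 0, 0, 76],
    [-0.02, 0.001, 0.3, 0, 0, 0, 76],
    [-0.025, 0.001, 0.38, 0, 0, 0, 76],
    [-0.03, 0.001, 0.44, 0, 0, 0, 76],
    [-0.032, 0.001, 0.451, 0, 0, 0, 76],
    [-0.06, 0.001, 0.451, 0, 0, 0, 76],
    [-0.08, 0.001, 0.451, 0, 0, 0, 76],
    [-0.095, 0.001, 0.451, 0, 0, 0, 76],
    [-0.11, 0.001, 0.451, 0, 0, 0, 76],
    [-0.122, 0.001, 0.451, 0, 0, 0, 76],
    [-0.132, 0.001, 0.451, 0, 0, 0, 76]
  ]
}}

```text
time_s: 12.55
ee_pos: [0.5003, 0.2207, 0.0289]
eef_rot: [-0.246, 0.969, -0.0, -0.003]
ft_force: [-5.6, -4.0, 6.1]
gripper_width: 0.0762
gripper_force: 3.7
```

```bash
cat >> h.py <<'E'
def tl():
    s=telemetry.sense();st();d=s['ee_pos'][:2]-INS;u=np.array([np.cos(YAW),np.sin(YAW)]);print('tool along %.1f lat %.1f  Faxial %.1f Flat %.1f Mz %.2f'%(d@u*1e3,(-d[0]*u[1]+d[1]*u[0])*1e3,np.array(s['ft_force'][:2])@u,-s['ft_force'][0]*u[1]+s['ft_force'][1]*u[0],s['moment'][2]))
E
python3 - <<'E'
from h import *
tl();x,y=INS-.14*np.array([np.cos(YAW),np.sin(YAW)]);plan(x,y,.029,YAW+np.pi/2)
p=read_camera('top');cv2.imwrite('pics/t10.png',cv2.resize(p['image'][170:270,190:310],None,fx=5,fy=5,interpolation=cv2.INTER_CUBIC))
E
```

```text
t 12.55 pos [0.5003 0.2207 0.0289] yawy 2.0669 F [-5.6 -4.   6.1] q [-0.66  0.64  0.23  1.99 -0.27  0.55  1.83] w 0.07623034160112316
tool along -142.7 lat -0.4  Faxial -6.8 Flat -0.8 Mz 0.02
shift [-0.0045  0.0007 -0.0001] turn [ 0.0001 -0.0008 -0.0001] mm 2.7 deg 0.3
```

View pics/t10.png

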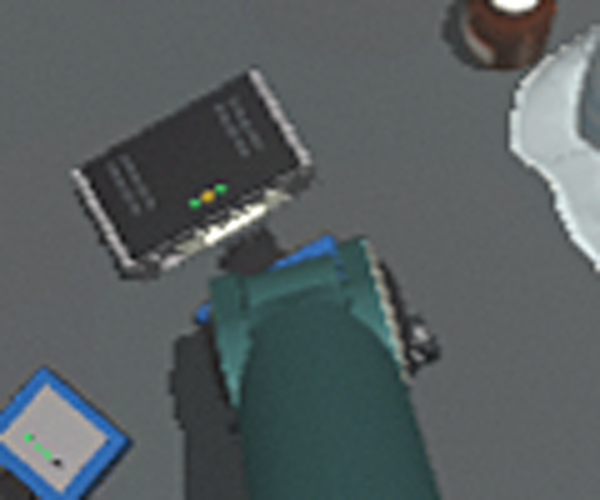

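The plug tip is just in front of the socket mouth, square to it. I'll advance slowly while watching the force.

Call:
{"method": "move_arm", "body": {
  "plan": [
    [-0.004, 0.0005, 0, 0, 0, 0, 76],
    [-0.008, 0.0005, 0, 0, 0, 0, 76],
    [-0.012, 0.0005, 0, 0, 0, 0, 76],
    [-0.016, 0.0005, 0, 0, 0, 0, 76],
    [-0.02, 0.0005, 0, 0, 0, 0, 76],
    [-0.024, 0.0005, 0, 0, 0, 0, 76],
    [-0.028, 0.0005, 0, 0, 0, 0, 76],
    [-0.031, 0.0005, 0, 0, 0, 0, 76]
  ]
}}

```text
time_s: 13.6
ee_pos: [0.517, 0.23, 0.0289]
eef_rot: [-0.245, 0.969, -0.0, -0.002]
ft_force: [-6.7, -3.0, 4.4]
gripper_width: 0.076
gripper_force: 3.3
```

```bash
python3 -c "
from h import *
tl()"
```

```text
t 13.6 pos [0.517  0.23   0.0289] yawy 2.0668 F [-6.73 -3.04  4.36] q [-0.66  0.66  0.24  1.94 -0.27  0.57  1.82] w 0.07603079234373072
tool along -123.7 lat -0.2  Faxial -7.4 Flat 0.5 Mz 0.05
```

Call:
{"method": "move_arm", "body": {
  "plan": [
    [-0.003, 0, 0, 0, 0, 0, 76],
    [-0.006, 0, 0, 0, 0, 0, 76],
    [-0.009, 0, 0, 0, 0, 0, 76],
    [-0.012, 0, 0, 0, 0, 0, 76],
    [-0.015, 0, 0, 0, 0, 0, 76],
    [-0.018, 0, 0, 0, 0, 0, 76]
  ]
}}

```text
time_s: 14.35
ee_pos: [0.5264, 0.2351, 0.0289]
eef_rot: [-0.245, 0.969, -0.0, -0.002]
ft_force: [-6.1, -3.0, 4.5]
gripper_width: 0.0759
gripper_force: 3.2
```

```bash
python3 -c "
from h import *
tl()"
```

```text
t 14.35 pos [0.5264 0.2351 0.0289] yawy 2.0668 F [-6.12 -3.03  4.51] q [-0.66  0.67  0.24  1.92 -0.27  0.59  1.82] w 0.07592679891986202
tool along -112.9 lat -0.2  Faxial -6.8 Flat 0.3 Mz 0.03
```

Call:
{"method": "move_arm", "body": {
  "plan": [
    [-0.002, 0, 0, 0, 0, 0, 76],
    [-0.004, 0, 0, 0, 0, 0, 76],
    [-0.006, 0, 0, 0, 0, 0, 76],
    [-0.008, 0, 0, 0, 0, 0, 76]
  ]
}}

```text
time_s: 14.85
ee_pos: [0.5286, 0.2363, 0.0287]
eef_rot: [-0.245, 0.969, -0.001, -0.004]
ft_force: [-10.8, -4.9, 9.4]
gripper_width: 0.0763
gripper_force: 6.1
```

Call:
{"method": "move_arm", "body": {
  "plan": [
    [-0.002, 0, 0, 0, 0, 0, 76],
    [-0.004, 0, 0, 0, 0, 0, 76],
    [-0.006, 0, 0, 0, 0, 0, 76]
  ]
}}

```text
time_s: 15.22
ee_pos: [0.5318, 0.2381, 0.0287]
eef_rot: [-0.245, 0.969, -0.001, -0.004]
ft_force: [-11.5, -5.3, 9.6]
gripper_width: 0.0759
gripper_force: 6.0
```

Call:
{"method": "move_arm", "body": {
  "plan": [
    [-0.002, 0, 0, 0, 0, 0, 76],
    [-0.004, 0, 0, 0, 0, 0, 76],
    [-0.006, 0, 0, 0, 0, 0, 76]
  ]
}}

```text
time_s: 15.6
ee_pos: [0.535, 0.2398, 0.0287]
eef_rot: [-0.245, 0.969, -0.001, -0.004]
ft_force: [-10.8, -5.4, 9.5]
gripper_width: 0.0763
gripper_force: 6.0
```

Call:
{"method": "move_arm", "body": {
  "plan": [
    [-0.0015, 0, 0, 0, 0, 0, 76],
    [-0.003, 0, 0, 0, 0, 0, 76],
    [-0.003, 0, 0, 0, 0, 0, 76]
  ]
}}

```text
time_s: 15.98
ee_pos: [0.5361, 0.2403, 0.0286]
eef_rot: [-0.245, 0.969, -0.001, -0.005]
ft_force: [-12.5, -5.8, 9.4]
gripper_width: 0.0759
gripper_force: 6.7
```

```bash
python3 -c "
from h import *
tl()"
```

```text
t 15.975 pos [0.5361 0.2403 0.0286] yawy 2.0666 F [-12.45  -5.77   9.42] q [-0.66  0.69  0.24  1.89 -0.27  0.61  1.82] w 0.07587521642734064
tool along -101.9 lat -0.2  Faxial -13.7 Flat 0.9 Mz -0.03
```

Call:
{"method": "move_arm", "body": {
  "plan": [
    [-0.001, 0, 0, 0, 0, 0, 76],
    [-0.002, 0, 0, 0, 0, 0, 76],
    [-0.003, 0, 0, 0, 0, 0, 76]
  ]
}}

```text
time_s: 16.35
ee_pos: [0.5361, 0.2404, 0.0285]
eef_rot: [-0.245, 0.969, -0.001, -0.007]
ft_force: [-16.9, -8.7, 14.9]
gripper_width: 0.0756
gripper_force: 9.6
```

Call:
{"method": "move_arm", "body": {
  "plan": [
    [-0.001, 0, 0, 0, 0, 0, 76],
    [-0.002, 0, 0, 0, 0, 0, 76],
    [-0.002, 0, 0, 0, 0, 0, 76]
  ]
}}

```text
time_s: 16.73
ee_pos: [0.5361, 0.2404, 0.0282]
eef_rot: [-0.245, 0.969, -0.001, -0.008]
ft_force: [-18.5, -10.4, 15.1]
gripper_width: 0.076
gripper_force: 10.4
```

The end stop is felt: the force rose from 13.7 N to about 21 N with no further motion. I'll back off and check by camera.

Call:
{"method": "move_arm", "body": {
  "plan": [
    [-0.002, 0, 0, 0, 0, 0, 76],
    [-0.002, 0, 0, 0, 0, 0, 76],
    [0.005, 0, 0, 0, 0, 0, 76],
    [0.03, 0, 0, 0, 0, 0, 76],
    [0.08, 0, 0, 0, 0, 0, 76],
    [0.12, 0, -0.08, 0, 0, 0, 76],
    [0.15, 0, -0.18, 0, 0, 0, 76],
    [0.17, 0, -0.28, 0, 0, 0, 76],
    [0.17, 0, -0.38, 0, 0, 0, 76],
    [0.17, 0, -0.45, 0, 0, 0, 76],
    [0.17, 0, -0.45, 0, 0, 0, 76]
  ]
}}

```text
time_s: 18.1
ee_pos: [0.455, 0.1964, 0.3029]
eef_rot: [-0.246, 0.969, 0.002, 0.005]
ft_force: [0.0, -0.4, -0.8]
gripper_width: 0.076
gripper_force: 0.0
```

```bash
python3 - <<'E'
from h import *
tl();v=look([.586,.268,.497],'w11')
p=read_camera('wrist')
cv2.imwrite('pics/w11c.png',cv2.resize(p['image'][225:385,225:385],None,fx=3.7,fy=3.7,interpolation=cv2.INTER_CUBIC))
E
```

```text
t 18.1 pos [0.455  0.1964 0.3029] yawy 2.067 F [ 0.04 -0.44 -0.79] q [-0.81  0.14  0.37  1.94 -0.06  1.06  1.66] w 0.07604507487272984
tool along -194.1 lat -0.2  Faxial -0.2 Flat -0.4 Mz 0.01
wrist [0.585  0.2676 0.4953] 0.952 along -45.9 mm  lat 0.4 mm  dyaw -0.10 deg
```

View pics/w11c.png

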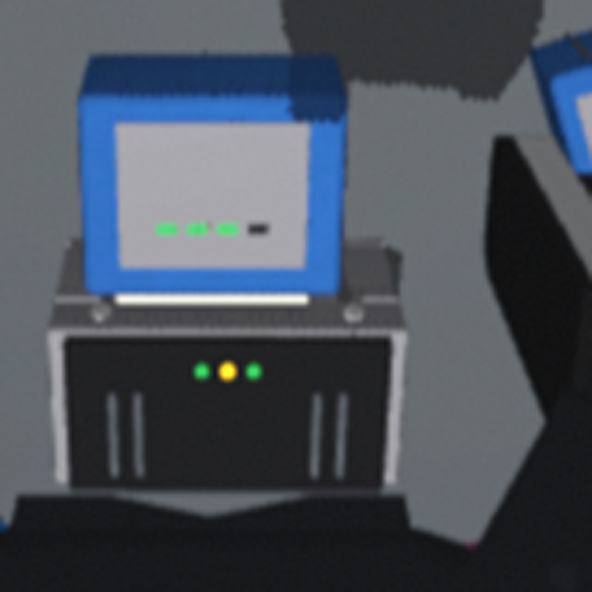

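```bash
python3 - <<'E'
from h import *
p=read_camera('wrist');g=p['image'].astype(int);u=np.array([np.cos(YAW),np.sin(YAW)])
for c in(265,282,300):
  print(c,[(r,*g[r,c]) for r in range(300,317)])
al=lambda r,z:((ray(p,(283,r),z)[:2]-INS)@u*1e3).round(1)
for r,z in[(303,.044),(304,.044),(305,.044),(305,.0435),(306,.0435),(307,.0435),(307,.069),(313,.069),(314,.069),(314,.06)]:print(r,z,al(r,z))
m=finder.trace('pack',p);h=cv2.cvtColor(p['image'],cv2.COLOR_BGR2HSV)
for X in([0,0,.044],[0,0,.069],[0,0,.0435],[-.001,0,.044],[-.005,0,.044]):print(X,proj(p,place([*INS,YAW],X)))
q=proj(p,[pk([*INS,YAW],-.135*0-.09,0).tolist()+[.044],pk([*INS,YAW],-.09,0).tolist()+[0]]);print('back edge home top/bottom',q)
print([(r,*g[r,283]) for r in range(236,256)])
E
```

```text
265 [(300, np.int64(196), np.int64(117), np.int64(62)), (301, np.int64(198), np.int64(114), np.int64(50)), (302, np.int64(198), np.int64(114), np.int64(52)), (303, np.int64(199), np.int64(114), np.int64(52)), (304, np.int64(197), np.int64(113), np.int64(49)), (305, np.int64(185), np.int64(113), np.int64(65)), (306, np.int64(182), np.int64(160), np.int64(146)), (307, np.int64(214), np.int64(224), np.int64(222)), (308, np.int64(196), np.int64(208), np.int64(206)), (309, np.int64(113), np.int64(116), np.int64(117)), (310, np.int64(70), np.int64(67), np.int64(68)), (311, np.int64(72), np.int64(70), np.int64(69)), (312, np.int64(75), np.int64(71), np.int64(71)), (313, np.int64(76), np.int64(72), np.int64(74)), (314, np.int64(78), np.int64(74), np.int64(76)), (315, np.int64(96), np.int64(92), np.int64(93)), (316, np.int64(124), np.int64(119), np.int64(120))]
282 [(300, np.int64(199), np.int64(119), np.int64(62)), (301, np.int64(201), np.int64(116), np.int64(52)), (302, np.int64(200), np.int64(114), np.int64(50)), (303, np.int64(201), np.int64(115), np.int64(51)), (304, np.int64(199), np.in
[... 2265 characters left out ...]
4(51)), (242, np.int64(90), np.int64(53), np.int64(30)), (243, np.int64(90), np.int64(50), np.int64(24)), (244, np.int64(92), np.int64(52), np.int64(25)), (245, np.int64(92), np.int64(52), np.int64(25)), (246, np.int64(93), np.int64(52), np.int64(26)), (247, np.int64(93), np.int64(52), np.int64(26)), (248, np.int64(91), np.int64(51), np.int64(25)), (249, np.int64(92), np.int64(52), np.int64(26)), (250, np.int64(93), np.int64(53), np.int64(27)), (251, np.int64(107), np.int64(61), np.int64(29)), (252, np.int64(140), np.int64(77), np.int64(36)), (253, np.int64(176), np.int64(99), np.int64(45)), (254, np.int64(196), np.int64(112), np.int64(52)), (255, np.int64(203), np.int64(118), np.int64(53))]
```

The front edge meets the insert's top lip, the back edge lies where a seated pack's should (row 240.3, against 240.7 expected), and yaw is within 0.1°. Together with the rigid stop I felt, the pack is home. The gripper is clear of everything, so I'm handing in.

```bash
python3 -c "
from station import robot
print(robot.hand_in())"
```

```text
the job is handed in; nothing more can be done
None
```

The battery pack is plugged into the dock: I felt a firm end stop at about 21 N, then let go and handed it in at about 18 s; I didn't take a last check picture of the beaker, bottle and dishes, but the arm never went near them.

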